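Load two culture dishes into a drop-front incubator

TASK

Pull the incubator's drop-front door all the way down, set the red culture dish flat in the middle of the round plate inside, and then stack the yellow dish centred on top of the red one. Push the door back up until it is fully shut. Keep both dishes level throughout and leave everything else on the bench where it stands.

Things in the scene. Friction and masses are not known exactly. Their poses are not given: they have to be found in the camera images.
- incubator: Fixed white bench-top box on a grey plinth, 185 deep (x) x 200 wide (y) x 225 high mm; origin on the bench under it; its -x is the front. Inner floor 50 mm above the bench. With the door down it is open to the front and above: the 6 mm side cheeks (188 mm apart) slope like the shut door, and a short roof (219 to 225 mm above the bench) covers only the rear, from 63 mm behind the plate's centre.
- door (a joint): Door hinge angle in rad: 0 shut (leaning back 40 degrees from upright), 0.70 upright, 2.27 fully down (level, reaching out in front of the box, 50 mm above the bench). The hinge is stiff, so the door stays where it is left; about 2 N at the handle moves it. It may start slightly ajar.
- door_hinge (a point): Centre of the hinge line, at the front edge of the inner floor, 50 mm above the bench; the hinge line runs along the point's y, and the front is its -x.
- door_handle (a point): Middle of the door's handle: a round steel bar, 10 mm thick, 120 mm long, parallel to the hinge, in the plane of the door, 265 mm from the hinge and 45 mm beyond the door's free edge (40 mm clear gap), a leg at either end. The door is a blue frame with a clear pane, 186 wide, 220 long, 6 thick. The point turns with the door; its z points away from the hinge.
- plate (a point): Centre of the top face of the dark steel round plate fixed on the incubator's floor: diameter 80 mm, 4 mm high, top 54 mm above the bench, 78 mm behind the hinge line. Axes as the incubator's.
- red_dish: Closed round culture dish, red with a white ring at the rim of its flat top, diameter 60 mm, 14 mm high, 40 g; origin at the centre of its underside, z up.
- yellow_dish: Closed round culture dish, yellow with a white ring at the rim of its flat top, diameter 60 mm, 14 mm high, 40 g; origin at the centre of its underside, z up.
- dropper: Bystander: small brown dropper bottle, 33 mm wide, 102 mm high; origin under its centre.
- strips_box: Bystander: flat yellow box of test strips, 52 x 85 x 16 mm; origin under its centre.
- small_timer: Bystander: white square timer, 62 x 62 x 18 mm; origin under its centre.
- brass_weight: Bystander: brass weight with a knob, 26 mm wide, 42 mm high; origin under its centre.
- flask: Bystander: conical flask with a red stopper, 63 mm wide, 115 mm high; origin under its centre.
Things that resemble listed ones, but are neither listed nor needed, are in the scene too. What is shaped like the yellow_dish but brown is not meant. Several things have the shape of the red_dish; the one meant has the colours described above.

How it is judged:
On the way, in this order (a step that is already met when the one before it is completed fails the run):
1. the door is fully down (value of joint door above 2.1 rad), for 0.2 s.
2. the red dish lies released in the middle of the plate, door down (horizontal distance between red_dish and plate below 0.009 m and z of red_dish in the frame of plate between -0.003 and 0.004 m and angle between red_dish's own z axis and vertical below 0.08 rad and linear speed of red_dish below 0.02 m/s and contact force between red_dish and the arm below 0.05 N and value of joint door above 2.1 rad), for 0.2 s.
3. the yellow dish lies released, centred on the red one, door down (horizontal distance between red_dish and plate below 0.009 m and z of red_dish in the frame of plate between -0.003 and 0.004 m and angle between each of red_dish, yellow_dish's own z axis and vertical below 0.08 rad and linear speed of each of red_dish, yellow_dish below 0.02 m/s and horizontal distance between yellow_dish and plate below 0.015 m and z of yellow_dish in the frame of plate between 0.011 and 0.018 m and horizontal distance between yellow_dish and red_dish below 0.009 m and contact force between yellow_dish and the arm below 0.05 N and value of joint door above 2.1 rad), for 0.2 s.
At the end, for the whole second after the job is handed in: The door is shut (within 0.05 rad) and at rest; the red dish lies flat on the plate within 9 mm of its centre; the yellow dish lies flat on the red one, centred on it within 9 mm; both are released and at rest (horizontal distance between red_dish and plate below 0.009 m and z of red_dish in the frame of plate between -0.003 and 0.004 m and angle between each of red_dish, yellow_dish's own z axis and vertical below 0.08 rad and linear speed of each of red_dish, yellow_dish below 0.02 m/s and horizontal distance between yellow_dish and plate below 0.015 m and z of yellow_dish in the frame of plate between 0.011 and 0.018 m and horizontal distance between yellow_dish and red_dish below 0.009 m and value of joint door below 0.05 rad and velocity of joint door below 0.05 rad/s); the robot touches nothing.
It fails at once if a dish is tipped (more than 0.6 rad) (angle between any of red_dish, yellow_dish's own z axis and vertical above 0.6 rad).
It fails at once if a bystander is moved (more than 30 mm) (distance of any of dropper, strips_box, small_timer, brass_weight, flask from where it was at the start of the episode above 0.03 m).
It also fails if it takes over 72 s, if anything falls off the work surface, if the arm or the gripper's body presses on something with over 40 N, if the wrist force passes 120 N, or if a joint passes its speed limit or range.

ROBOT

A 6-joint arm with a two-finger parallel gripper is mounted at the origin on the work surface; the furniture and walls round the work are solid. World frame = base frame: x ahead of the robot, y to its left, z up, the work surface at z = 0. Lengths are in m, angles in rad, forces in N, time in s.
With the tool pointing down it reaches from about 0.25 to 0.725 m from the base axis. Payload 9.7 kg.
Tool frame: the origin (TCP) lies midway between the tips of the shut fingers; the grasp point (between the pads) lies 19 mm behind it; z points along the fingers, y is the line along which they close (so a half turn about z gives the same grasp; the last joint's range is limited). The gripper opens to 85 mm and grips with 20 to 120 N. Pads are 22 mm wide; open, the fingers measure 114 mm over their backs; the gripper's body (76 mm by 85 mm) begins 54 mm behind the grasp point. The pads swing forward as they close: fully open they stand 13 mm farther back than shut.
Start: joints at [1.163, 0.087, 0.176, 1.66, 0, 1.571], TCP at [0.218, 0.505, 0.231] pointing down, gripper open.
Joint ranges: [-3.13, 3.13], [-0.85, 1.81], [-1.15, 1.24], [-2.2, 2.28], [-1.44, 1.52], [-3.14, 3.14]. Speed limits (rad/s): [2.22, 2.22, 2.57, 3.14, 3.14, 3.14].

INTERFACE

Orientations are given as [roll, pitch, yaw] about the fixed x, y, z axes, in that order (R = Rz(yaw) Ry(pitch) Rx(roll)).
In Python, from rig import sensors, snapshot, camera_info, job_done gives the robot as it stands. The module is installed in compiled form; this text tells all that it offers.
- The arm moves only by the shell command python3 -m creep 'ROWS' [OPENING] [FORCE]. ROWS is JSON, a list of rows, each an object with "xyz": the shift along the tool's x, y, z in cm, a list of three; "rot": the turn, a rotation vector about the tool's x, y, z in degrees, a list of three. In form: [{"xyz": [dx, dy, dz], "rot": [rx, ry, rz]}, ...]. A call has 1 to 12 rows; each row shifts and turns the commanded pose from where the row before left it, along the tool's axes as they then stand; what a row does not reach is not made up. A row lasts 1/8 s, in which the tool goes at most 62.5 mm and 10.7 degrees, less where a joint would pass 70% of its speed; a pose out of reach is approached as far as the arm can. A call with a gripper value outside its range is refused whole. OPENING is the opening, from 0 (shut) to 1 (fully open), set as the call begins (- or left out, the last holds). The fingers move at their own pace and stop on an object; FORCE is the grip in N (left out, the last holds). Time passes only in rows, so rows that do not move let the fingers close. It gives the time, the measured TCP pose, the force, the opening and the grip force at its end, in the units of the state.
- sensors.get_state(): the state, without advancing time (a new reading comes with each control period).
- snapshot(name): name is "scene" or "top" or "wrist"; returns the picture (384x512x3 uint8, red, green, blue); there is no depth.
- camera_info(name): a dict with "K" (3x3 intrinsics, pixels), "origin" and "orientation" of the camera in the world. Camera axes: x right, y up, looking along -z (the intrinsics and any distortion apply to the point x, -y, -z); pixel columns grow to the right and rows downward; lengths in m; the calibration is good to about 2 mm. A picture is of the moment at which its call begins: read the wrist's pose just before it. camera_info takes no time and is no camera call; for the wrist camera it gives the pose at the moment of the call.
- job_done(): hands the job in; it is judged then, once.
The state is a dict: "time_s": time; "joint_pos": joint angles; "qvel": joint speeds; "tau": joint torques, N m; "eef_pos": TCP position; "orientation": TCP orientation; "ft_force": force on the tool from outside, world axes, zero at the start; "moment": the same for the moment, N m; "opening": opening from 0.0 (shut) to 1.0 (fully open); "grip_force": force on a finger pad.
Only numpy, scipy, OpenCV 4.12 (cv2) and the standard library are available. Lean on these libraries where they do the work, as an engineer would, in place of code of your own. Each camera call takes 0.05 s, during which the arm holds its last target. There are 200 camera calls.

## Working session

There is one attempt and no reset: what is moved stays moved. The work goes in short steps, Python scripts to look and compute and a shell command to move; the robot and the scene stay as the last step left them, time stands still between calls to the robot, and variables do not carry over. Pictures are saved under pics/ and viewed, at most 13 in all, crops included, and the job is handed in when it is done.

```bash
mkdir -p pics; ls
python3 - <<'E'
from rig import sensors,snapshot,camera_info
import cv2
print(sensors.get_state())
for n in ["scene","top"]:
    im=snapshot(n); cv2.imwrite(f"pics/{n}0.png",im[:,:,::-1]); 
for n in ["scene","top","wrist"]: print(n,camera_info(n))
a=cv2.imread("pics/scene0.png");b=cv2.imread("pics/top0.png")
E
```

```text
pics
{'time_s': 0.0, 'joint_pos': array([ 1.16301215e+00,  8.74629692e-02,  1.75129260e-01,  1.65979649e+00,
       -1.07231142e-05,  1.57078348e+00]), 'qvel': array([ 0.00021161, -0.00143053, -0.00187843,  0.00213359,  0.00100374,
       -0.00010333]), 'tau': array([-1.39125852e-03, -5.20385957e+01,  4.64798641e+01,  1.62715843e-02,
       -4.32022068e-05,  1.39550809e-05]), 'eef_pos': array([0.21802877, 0.50468931, 0.23057898]), 'orientation': array([-3.14025879e+00,  1.07059656e-05,  2.73382134e+00]), 'ft_force': array([ 0.54841134, -0.89861807,  0.06665476]), 'moment': array([-0.01920767,  0.04558385, -0.015968  ]), 'grip_force': 0.0, 'opening': 0.9983017484323155}
scene {'K': array([[430.89638044,   0.        , 256.42619693],
       [  0.        , 430.89638044, 204.55192691],
       [  0.        ,   0.        ,   1.        ]]), 'origin': array([0.64006745, 0.84822342, 0.81501749]), 'orientation': array([0.93346863, 0.0113434 , 2.92635448])}
top {'K': array([[410.39429546,   0.        , 253.38056407],
       [  0.        , 410.39429546, 189.20846842],
       [  0.        ,   0.        ,   1.        ]]), 'origin': array([0.24191309, 0.00230987, 1.34860662]), 'orientation': array([ 1.82555397e-01,  3.08877137e-04, -1.58072363e+00])}
wrist {'K': array([[316.59678249,   0.        , 258.80268142],
       [  0.        , 316.59678249, 197.30671585],
       [  0.        ,   0.        ,   1.        ]]), 'origin': array([0.15446436, 0.5325897 , 0.37391086]), 'orientation': array([-0.28033636,  0.00166313,  1.16428974])}
```

View pics/scene0.png

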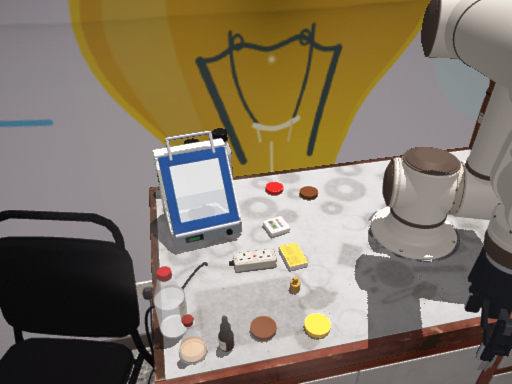

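View pics/top0.png

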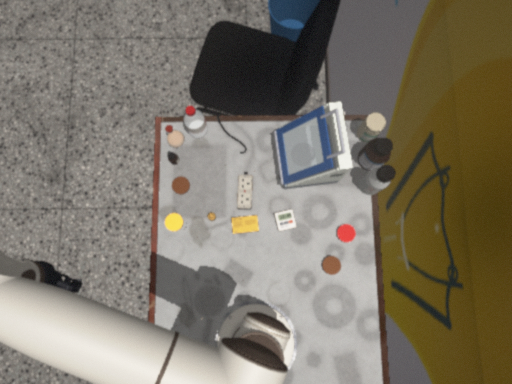

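Scene view: incubator at about (195,190), red dish at (275,188) and yellow at (317,325). Top view: incubator (312,145), red (346,233), yellow (174,222). Next: measure the dishes and enlarge the incubator.

```bash
cat > h.py <<'E'
import numpy as np,cv2
from scipy.spatial.transform import Rotation as R
from rig import sensors,snapshot,camera_info
def ray(ci,u,v):
    K=ci["K"];M=R.from_euler("xyz",ci["orientation"]).as_matrix()
    d=M@np.array([(u-K[0,2])/K[0,0],-(v-K[1,2])/K[1,1],-1]);return np.array(ci["origin"]),d
def plane(ci,u,v,z):
    o,d=ray(ci,u,v);return o+d*(z-o[2])/d[2]
def proj(ci,p):
    K=ci["K"];M=R.from_euler("xyz",ci["orientation"]).as_matrix()
    c=M.T@(np.array(p)-ci["origin"]);return K[0,2]-K[0,0]*c[0]/c[2],K[1,2]+K[1,1]*c[1]/c[2]
def tri(c1,p1,c2,p2):
    o1,d1=ray(c1,*p1);o2,d2=ray(c2,*p2)
    s,t=np.linalg.lstsq(np.stack([d1,-d2],1),o2-o1,rcond=None)[0]
    a,b=o1+s*d1,o2+t*d2;return (a+b)/2,np.linalg.norm(a-b)
def blobs(im,col):
    h=cv2.cvtColor(im,cv2.COLOR_RGB2HSV)
    if col=="red": m=((h[...,0]<5)|(h[...,0]>174))&(h[...,1]>190)&(h[...,2]>120)
    else: m=(abs(h[...,0].astype(int)-28)<6)&(h[...,1]>150)&(h[...,2]>120)
    n,_,s,c=cv2.connectedComponentsWithStats(m.astype(np.uint8))
    return [(c[i].round(1),s[i]) for i in range(1,n) if s[i,4]>30]
E
python3 - <<'E'
from h import *
for n in ["scene","top"]:
    im=cv2.imread(f"pics/{n}0.png")[:,:,::-1].copy();ci=camera_info(n)
    for col in ["red","yellow"]:
        for c,s in blobs(im,col):
            if s[4]<1500: print(n,col,c,s,plane(ci,*c,0.014).round(4),"w",plane(ci,s[0]+s[2],c[1],.014)-plane(ci,s[0],c[1],.014))
a=cv2.imread("pics/scene0.png")[120:255,145:250];b=cv2.imread("pics/top0.png")[95:200,260:360]
a=cv2.resize(a,None,fx=4,fy=4,interpolation=2);b=cv2.resize(b,None,fx=3.8,fy=3.8,interpolation=2)
o=np.zeros((560,800,3),np.uint8);o[:a.shape[0],:a.shape[1]]=a;o[:b.shape[0],420:420+b.shape[1]]=b[:,:380];cv2.imwrite("pics/z1.png",o)
E
```

```text
scene red [273.6 187.8] [266 183  16  12 144] [ 0.343  -0.2884  0.014 ] w [-0.05127231  0.01210633  0.        ]
scene yellow [105.4  71.8] [  70    0   96  145 1235] [ 0.9559 -1.5772  0.014 ] w [-0.50893612  0.12857134  0.        ]
scene yellow [265.6 155.4] [259 135  13  38 203] [ 0.3198 -0.5008  0.014 ] w [-0.04666146  0.01116573  0.        ]
scene yellow [291.7 254.1] [281 244  22  22 247] [0.3731 0.0308 0.014 ] w [-0.05781266  0.01337613  0.        ]
scene yellow [317.  323.6] [305 314  25  20 382] [0.381  0.2646 0.014 ] w [-0.05524642  0.01259297  0.        ]
top yellow [173.4 221.5] [166 214  16  16 201] [0.3839 0.262  0.014 ] w [-0.00051948 -0.05215748  0.        ]
```

View pics/z1.png

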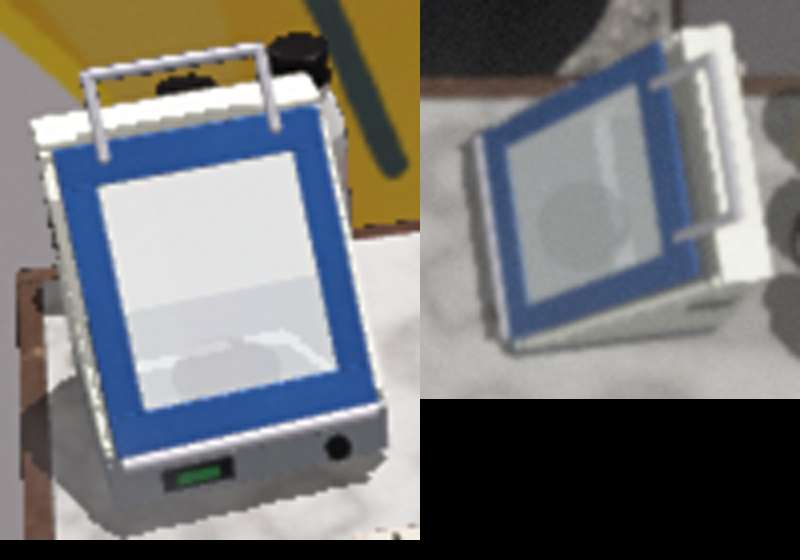

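The enlarged view shows the handle bar's ends: scene (167,138)/(210.5,132), top (338,110)/(344,152). The door's lower corners are scene (175,234)/(240,220) and top (277,132)/(284.5,184).

Run:
```python
from h import *
S=camera_info("scene");T=camera_info("top")
f=lambda z:(145+z[0]/4,120+z[1]/4); g=lambda z:(260+(z[0]-420)/3.8,95+z[1]/3.8)
P={}
for n,a,b in [("hF",(87,73),(715,58)),("hN",(262,47),(738,217)),("dF",(120,458),(484,140)),("dN",(383,400),(514,340)),("uF",(52,152),(660,42)),("uN",(320,108),(698,280))]:
    P[n],e=tri(S,f(a),T,g(b));print(n,P[n].round(4),"gap",round(e,4))
d=lambda a,b:np.linalg.norm(P[a]-P[b])
print(d("hF","hN"),d("dF","dN"),d("uF","uN"),d("dF","uF"),d("dN","uN"))
H=(P["dF"]+P["dN"])/2;h=(P["hF"]+P["hN"])/2;U=(P["uF"]+P["uN"])/2
print("hinge",H,"handle",h,"dist",np.linalg.norm(h-H), "U",U)
for a,b in [("hF","hN"),("dF","dN"),("uF","uN")]:
    v=P[a]-P[b];print("line dir",np.degrees(np.arctan2(v[1],v[0])))
v=h-H;print("back dir",np.degrees(np.arctan2(v[1],v[0])),"lean",np.degrees(np.arctan2(np.hypot(*v[:2]),v[2])))
# pure plane estimates at z=.05
for c,q in [(S,f((120,458))),(S,f((383,400))),(T,g((484,140))),(T,g((514,340)))]: print(plane(c,*q,.05).round(4))
im=cv2.imread("pics/top0.png")[:,:,::-1].copy();
hs=cv2.cvtColor(im,cv2.COLOR_RGB2HSV)
m=((hs[...,0]<6)|(hs[...,0]>172))&(hs[...,1]>150);m[:220]=0;m[250:]=0;m[:,:330]=0;m[:,365:]=0
y,x=np.nonzero(m);print("red top",x.mean(),y.mean(),len(x),plane(T,x.mean(),y.mean(),.014))
```

```text
hF [ 0.662  -0.236   0.2632] gap 0.0034
hN [ 0.5408 -0.2467  0.2632] gap 0.0043
dF [ 0.6739 -0.0792  0.0501] gap 0.0008
dN [ 0.4915 -0.0993  0.0534] gap 0.0083
uF [ 0.6917 -0.2037  0.2231] gap 0.0018
uN [ 0.505  -0.2243  0.222 ] gap 0.003
0.1216239136426316 0.1835653591917431 0.18784717668803563 0.21398817573312198 0.21033041687588133
hinge [ 0.58268598 -0.0892183   0.05172145] handle [ 0.60140814 -0.24133556  0.26320825] dist 0.26118354291513096 U [ 0.59832364 -0.21400452  0.22256995]
line dir 5.017523245903213
line dir 6.292890049179437
line dir 6.269417331320493
back dir -82.98348514551061 lean 35.93094684907872
[ 0.6743 -0.0795  0.05  ]
[ 0.4871 -0.1011  0.05  ]
[ 0.6735 -0.0791  0.05  ]
[ 0.4962 -0.1009  0.05  ]
red top 345.7453703703704 232.6064814814815 216 [ 0.34216756 -0.29786536  0.014     ]
```

```bash
cat > d.py <<'E'
# usage: d.py x y z yaw_deg -> shift in the current tool axes (cm) + yaw turn
import sys
from h import *
s=sensors.get_state();M=R.from_euler("xyz",s["orientation"])
x,y,z,yaw=map(float,sys.argv[1:5])
t=R.from_euler("xyz",[np.pi,0,np.radians(yaw)])
print("now",s["eef_pos"].round(4),np.degrees(s["orientation"]).round(1),"t",round(s["time_s"],2),"open",round(s["opening"],2),"F",s["ft_force"].round(1))
w=np.array([x,y,z])-s["eef_pos"]
print("xyz cm, current axes",(M.inv().apply(w)*100).round(2),"after turn",(t.inv().apply(w)*100).round(2),"rot",np.degrees((M.inv()*t).as_rotvec()).round(1))
E
python3 -m creep '[{"xyz":[0,0,-1],"rot":[0,0,10.2]},{"xyz":[0,0,-1],"rot":[0,0,10.2]},{"xyz":[0,0,-1],"rot":[0,0,10.2]},{"xyz":[0,0,-1],"rot":[0,0,10.2]},{"xyz":[0,0,-1],"rot":[0,0,10.2]},{"xyz":[0,0,-1],"rot":[0,0,10.2]},{"xyz":[0,0,-1],"rot":[0,0,10.2]},{"xyz":[0,0,-1],"rot":[0,0,10.2]},{"xyz":[0,0,-1],"rot":[0,0,10.2]},{"xyz":[0,0,-1],"rot":[0,0,10.2]},{"xyz":[0,0,0],"rot":[0,0,10.2]},{"xyz":[0,0,0],"rot":[0,0,10.2]}]' 0.5 40
python3 d.py 0.601 -0.241 0.33 6.3
```

```text
time_s: 1.6
eef_pos: [0.3406, 0.4163, 0.3309]
orientation: [-3.03, 0.027, 0.827]
ft_force: [0.1, 0.3, -0.8]
opening: 0.502
grip_force: 0.0
now [0.3406 0.4163 0.3309] [-173.6    1.5   47.4] t 1.6 open 0.5 F [ 0.1  0.3 -0.8]
xyz cm, current axes [-30.71  63.38  -6.21] after turn [18.67 68.19  0.09] rot [-5.6  3.8 40.9]
```

```bash
python3 -c "
from h import *
s=sensors.get_state();print(s['joint_pos'].round(3),s['qvel'].round(3))"
```

```text
[0.826 0.147 0.437 1.887 0.112 3.141] [-0.844  0.014 -0.007  0.105  0.267  0.001]
```

```bash
python3 d.py 0.601 -0.241 0.34 47.4
python3 -m creep '[{"xyz":[0,0,0],"rot":[-6.3,1.6,0]}]' 
python3 d.py 0.45 0.1 0.34 186.3
```

```text
now [0.3406 0.4163 0.3309] [-173.6    1.5   47.4] t 1.6 open 0.5 F [ 0.1  0.3 -0.8]
xyz cm, current axes [-30.73  63.27  -7.2 ] after turn [-30.76  63.66  -0.91] rot [-6.4  1.5 -0.1]
time_s: 1.72
eef_pos: [0.3549, 0.4038, 0.3303]
orientation: [-3.131, 0.0, 0.845]
ft_force: [-0.3, 0.2, -0.2]
opening: 0.498
grip_force: 0.0
now [0.3549 0.4038 0.3303] [-179.4    0.    48.4] t 1.73 open 0.5 F [-0.3  0.2 -0.2]
xyz cm, current axes [-16.41  27.27  -1.27] after turn [ -6.12 -31.24  -0.97] rot [  -0.3   -0.8 -137.9]
```

```bash
python3 -m creep '[{"xyz":[0,0,-0.1],"rot":[0,0,-10.5]},{"xyz":[0,0,-0.1],"rot":[0,0,-10.5]},{"xyz":[0,0,-0.1],"rot":[0,0,-10.5]},{"xyz":[0,0,-0.1],"rot":[0,0,-10.5]},{"xyz":[0,0,-0.1],"rot":[0,0,-10.5]},{"xyz":[0,0,-0.1],"rot":[0,0,-10.5]},{"xyz":[0,0,-0.1],"rot":[0,0,-10.5]},{"xyz":[0,0,-0.1],"rot":[0,0,-10.5]},{"xyz":[0,0,-0.1],"rot":[0,0,-10.5]},{"xyz":[0,0,-0.1],"rot":[0,0,-10.5]},{"xyz":[0,0,0],"rot":[0,0,-10.5]},{"xyz":[0,0,0],"rot":[0,0,-10.5]}]' 
python3 d.py 0.601 -0.241 0.34 186.3
```

```text
time_s: 3.22
eef_pos: [0.3516, 0.4064, 0.341]
orientation: [3.133, -0.01, 3.057]
ft_force: [0.8, -0.1, 0.4]
opening: 0.498
grip_force: 0.0
now [0.3516 0.4064 0.341 ] [179.5  -0.6 175.2] t 3.23 open 0.5 F [ 0.8 -0.1  0.4]
xyz cm, current axes [-30.3  -62.41  -0.72] after turn [-17.69 -67.09   0.1 ] rot [  0.5  -0.5 -11.1]
```

```bash
python3 -m creep '[{"xyz":[0,0,0],"rot":[0,0,-10.6]},{"xyz":[-1.6,-6,0],"rot":[0,0,0]},{"xyz":[-1.6,-6,0],"rot":[0,0,0]},{"xyz":[-1.6,-6,0],"rot":[0,0,0]},{"xyz":[-1.6,-6,0],"rot":[0,0,0]},{"xyz":[-1.6,-6,0],"rot":[0,0,0]},{"xyz":[-1.6,-6,0],"rot":[0,0,0]},{"xyz":[-1.6,-6,0],"rot":[0,0,0]},{"xyz":[-1.6,-6,0],"rot":[0,0,0]},{"xyz":[-1.6,-6,0],"rot":[0,0,0]},{"xyz":[-1.6,-6,0],"rot":[0,0,0]},{"xyz":[0,0,0],"rot":[0,0,0]}]' 
python3 d.py 0.601 -0.241 0.34 186.3
```

```text
time_s: 4.72
eef_pos: [0.5683, -0.1795, 0.3308]
orientation: [3.13, -0.012, -3.051]
ft_force: [0.4, -0.2, -0.2]
opening: 0.504
grip_force: 0.0
now [ 0.5683 -0.1795  0.3308] [ 179.3   -0.7 -174.8] t 4.72 open 0.5 F [ 0.4 -0.2 -0.2]
xyz cm, current axes [-2.69 -6.41 -1.03] after turn [-2.58 -6.48 -0.92] rot [ 0.7 -0.7 -1.1]
```

```bash
python3 -m creep '[{"xyz":[-1.3,-3.2,0.1],"rot":[0.7,-0.7,-1.1]},{"xyz":[-1.3,-3.2,0],"rot":[0,0,0]},{"xyz":[0,0,0],"rot":[0,0,0]}]' 
python3 d.py 0.601 -0.241 0.244 186.3
python3 - <<'E'
from h import *
ci=camera_info("wrist");im=snapshot("wrist");cv2.imwrite("pics/w1.png",im[:,:,::-1])
for p in [(.662,-.236,.263),(.541,-.247,.263)]: print(proj(ci,p))
E
```

```text
time_s: 5.1
eef_pos: [0.6006, -0.2375, 0.3309]
orientation: [-3.141, 0.003, -3.029]
ft_force: [-0.8, 0.8, -0.6]
opening: 0.502
grip_force: 0.0
now [ 0.6006 -0.2375  0.3309] [-180.     0.2 -173.5] t 5.1 open 0.5 F [-0.8  0.8 -0.6]
xyz cm, current axes [ 0.02 -0.35  8.69] after turn [-0.   -0.35  8.69] rot [-0.   0.2  0.2]
(np.float64(251.88312016567127), np.float64(285.92348642295445))
(np.float64(255.11150873259658), np.float64(120.62705149349009))
```

View pics/w1.png

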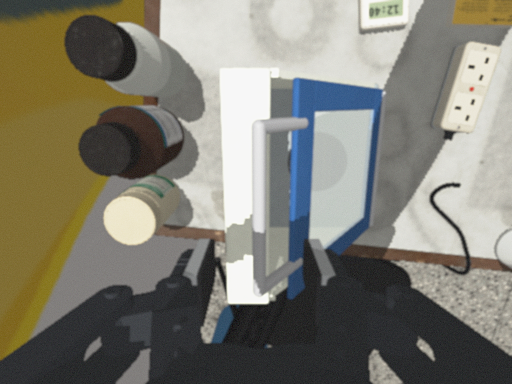

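Wrist view: the bar runs at columns 260–263, rows 122–290, midway between the fingers (205, 315). It sits about 5 mm further forward than triangulated, so y ≈ -0.236. I'll descend and pinch.

```bash
python3 -m creep '[{"xyz":[0,0,3],"rot":[0,0,0]},{"xyz":[0,0,3],"rot":[0,0,0]},{"xyz":[0,0,2.7],"rot":[0,0,0]},{"xyz":[0,0,0],"rot":[0,0,0]}]' 
python3 -m creep '[{"xyz":[0,0,0],"rot":[0,0,0]},{"xyz":[0,0,0],"rot":[0,0,0]},{"xyz":[0,0,0],"rot":[0,0,0]},{"xyz":[0,0,0],"rot":[0,0,0]}]' 0 25
python3 - <<'E'
from h import *
s=sensors.get_state()
p=s["eef_pos"]+[0,0,.019];print(p)
b=np.array([np.sin(np.radians(6.3)),-np.cos(np.radians(6.3))]);H=np.array([.5827,-.0892])
v=(p[:2]-H)@b; print("back",v,"up",p[2]-.05,"rad",np.hypot(v,p[2]-.05),"th",.698-np.arctan2(v,p[2]-.05))
# arc table: tool y (=back dir at yaw 186.3? ) shifts
a0=np.arctan2(v,p[2]-.05);r=.265
al=np.linspace(a0,-np.pi/2,21)
Y=r*np.sin(al);Z=r*np.cos(al)
M=R.from_euler("xyz",s["orientation"]);print("tool y . back",M.apply([0,1,0])[:2]@b)
print("dback cm",(np.diff(Y)*100).round(2));print("tool dz",(-np.diff(Z)*100).round(2))
E
```

```text
time_s: 5.65
eef_pos: [0.5994, -0.2351, 0.2443]
orientation: [-3.142, 0.002, -3.027]
ft_force: [-0.2, 0.5, 0.3]
opening: 0.499
grip_force: 0.0
time_s: 6.15
eef_pos: [0.6009, -0.2374, 0.247]
orientation: [-3.138, 0.007, -3.028]
ft_force: [0.4, -3.3, 6.1]
opening: 0.101
grip_force: 24.9
[ 0.60094782 -0.23736338  0.26599273]
back 0.1492710282477767 up 0.21599273054227297 rad 0.2625541839721003 th 0.0932770476948559
tool y . back -0.9999874959134727
dback cm [-2.46 -2.6  -2.72 -2.81 -2.86 -2.88 -2.87 -2.82 -2.73 -2.62 -2.47 -2.3
 -2.1  -1.87 -1.62 -1.35 -1.07 -0.77 -0.47 -0.16]
tool dz [-1.51 -1.23 -0.94 -0.64 -0.33 -0.02  0.29  0.6   0.91  1.2   1.47  1.73
  1.97  2.19  2.38  2.54  2.67  2.78  2.84  2.88]
```

```bash
python3 -m creep '[{"xyz":[0,2.46,-1.5],"rot":[0,0,0]},{"xyz":[0,2.6,-1.2],"rot":[0,0,0]},{"xyz":[0,2.7,-0.95],"rot":[0,0,0]},{"xyz":[0,2.8,-0.65],"rot":[0,0,0]},{"xyz":[0,2.85,-0.3],"rot":[0,0,0]},{"xyz":[0,2.9,0],"rot":[0,0,0]},{"xyz":[0,2.85,0.3],"rot":[0,0,0]},{"xyz":[0,2.8,0.6],"rot":[0,0,0]},{"xyz":[0,2.75,0.9],"rot":[0,0,0]},{"xyz":[0,2.6,1.2],"rot":[0,0,0]},{"xyz":[0,0,0],"rot":[0,0,0]}]'
cat > arc.py <<'E'
import sys
from h import *
n=int(sys.argv[1]);end=float(sys.argv[2])
s=sensors.get_state()
p=s["eef_pos"]+[0,0,.019]
b=np.array([np.sin(np.radians(6.3)),-np.cos(np.radians(6.3))]);H=np.array([.5827,-.0892])
v=(p[:2]-H)@b;a0=np.arctan2(v,p[2]-.05); print("F",s["ft_force"].round(1),"rad",np.hypot(v,p[2]-.05),"th",.698-a0)
al=np.linspace(a0,.698-end,n+1);r=np.linspace(np.hypot(v,p[2]-.05),.2645,n+1)
print("dy",(-np.diff(r*np.sin(al))*100).round(2));print("dz",(-np.diff(r*np.cos(al))*100).round(2))
E
python3 arc.py 10 2.27
```

```text
time_s: 7.52
eef_pos: [0.5693, 0.0378, 0.263]
orientation: [3.14, 0.008, -3.025]
ft_force: [-2.4, 7.2, 12.7]
opening: 0.101
grip_force: 28.2
F [-2.4  7.2 12.7] rad 0.26477497514499665 th 1.2010987526948975
dy [2.4  2.23 2.03 1.81 1.56 1.3  1.03 0.74 0.45 0.14]
dz [1.5  1.74 1.97 2.18 2.36 2.51 2.63 2.73 2.79 2.82]
```

```bash
python3 -m creep '[{"xyz":[0,2.4,1.5],"rot":[0,0,0]},{"xyz":[0,2.25,1.75],"rot":[0,0,0]},{"xyz":[0,2.0,1.95],"rot":[0,0,0]},{"xyz":[0,1.8,2.2],"rot":[0,0,0]},{"xyz":[0,1.55,2.35],"rot":[0,0,0]},{"xyz":[0,1.3,2.5],"rot":[0,0,0]},{"xyz":[0,1,2.65],"rot":[0,0,0]},{"xyz":[0,0.75,2.7],"rot":[0,0,0]},{"xyz":[0,0.45,2.7],"rot":[0,0,0]},{"xyz":[0,0.1,2.5],"rot":[0,0,0]},{"xyz":[0,0,0],"rot":[0,0,0]}]'
python3 arc.py 1 2.27
```

```text
time_s: 8.9
eef_pos: [0.5529, 0.1801, 0.032]
orientation: [3.123, 0.003, -3.019]
ft_force: [-11.9, 56.2, -0.5]
opening: 0.1
grip_force: 33.3
F [-11.9  56.2  -0.5] rad 0.2709639105500866 th 2.2651077059342857
dy [-0.65]
dz [0.13]
```

```bash
python3 -m creep '[{"xyz":[0,-0.45,0],"rot":[0,0,0]},{"xyz":[0,0,0],"rot":[0,0,0]}]'
python3 arc.py 1 2.27; python3 d.py .55 .17 .032 186.3
```

```text
time_s: 9.15
eef_pos: [0.553, 0.1799, 0.0342]
orientation: [3.115, 0.004, -3.016]
ft_force: [-18.2, 79.6, 0.8]
opening: 0.103
grip_force: 40.5
F [-18.2  79.6   0.8] rad 0.2707653945030811 th 2.257134948822081
dy [-0.62]
dz [0.35]
now [0.553  0.1799 0.0342] [ 178.5    0.2 -172.8] t 9.15 open 0.1 F [-18.2  79.6   0.8]
xyz cm, current axes [ 0.43 -0.95  0.19] after turn [ 0.41 -0.95  0.22] rot [1.5 0.2 0.9]
```

```bash
python3 -m creep '[{"xyz":[0,0.8,0],"rot":[0,0,0]},{"xyz":[0,0.7,0],"rot":[0,0,0]},{"xyz":[0,0,0],"rot":[0,0,0]}]'
python3 arc.py 1 2.27; python3 d.py .55 .17 .032 186.3
```

```text
time_s: 9.52
eef_pos: [0.5529, 0.1803, 0.0325]
orientation: [-3.14, 0.003, -3.027]
ft_force: [-5.6, 1.0, -0.5]
opening: 0.101
grip_force: 30.1
F [-5.6  1.  -0.5] rad 0.2711012062489809 th 2.2633118110037334
dy [-0.66]
dz [0.18]
now [0.5529 0.1803 0.0325] [-1.799e+02  1.000e-01 -1.734e+02] t 9.53 open 0.1 F [-5.6  1.  -0.5]
xyz cm, current axes [ 0.4  -0.99  0.05] after turn [ 0.4  -0.99  0.05] rot [-0.1  0.1  0.3]
```

```bash
python3 -m creep '[{"xyz":[0,0,0],"rot":[0,0,0]},{"xyz":[0,0,0],"rot":[0,0,0]},{"xyz":[0,0,-3],"rot":[0,0,0]},{"xyz":[0,0,-4],"rot":[0,0,0]},{"xyz":[0,0,-4],"rot":[0,0,10.1]},{"xyz":[0,0,-3],"rot":[0,0,10.1]},{"xyz":[0,0,-3],"rot":[0,0,10.1]},{"xyz":[0,0,-3],"rot":[0,0,10.1]},{"xyz":[0,0,-2],"rot":[0,0,10.1]},{"xyz":[0,0,0],"rot":[0,0,10.1]},{"xyz":[0,0,0],"rot":[0,0,10.1]},{"xyz":[0,0,0],"rot":[0,0,10.1]}]' 0.45
python3 -m creep '[{"xyz":[0,0,0],"rot":[0,0,9.5]}]' 1
python3 d.py .343 -.235 .20 96.3
python3 - <<'E'
from h import *
im=snapshot("scene");cv2.imwrite("pics/s2.png",im[:,:,::-1]); print(blobs(im,"red"))
E
```

```text
time_s: 11.02
eef_pos: [0.5531, 0.1799, 0.2531]
orientation: [3.136, 0.002, 1.839]
ft_force: [0.5, -0.0, -0.2]
opening: 0.451
grip_force: 0.0
time_s: 11.15
eef_pos: [0.5531, 0.1799, 0.2531]
orientation: [3.136, 0.001, 1.673]
ft_force: [-0.4, 0.7, 0.8]
opening: 0.649
grip_force: 0.0
now [0.5531 0.1799 0.2531] [1.797e+02 1.000e-01 9.590e+01] t 11.15 open 0.65 F [-0.4  0.7  0.8]
xyz cm, current axes [-39.12 -25.17   5.23] after turn [-38.94 -25.44   5.31] rot [ 0.3  0.1 -0.4]
[(array([273.5, 187.8]), array([266, 183,  16,  12, 143], dtype=int32))]
```

View pics/s2.png

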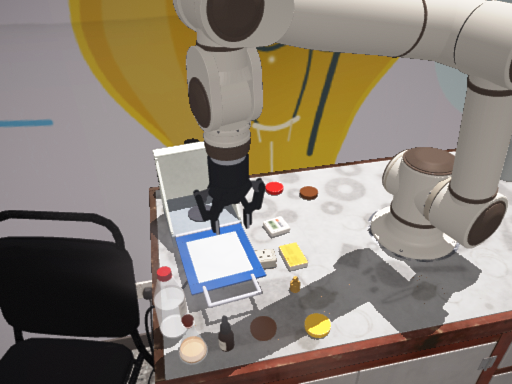

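Scene view: the door is fully down and level, the handle is at (235,290), and nothing else has moved.

```bash
python3 -m creep '[{"xyz":[-4.9,-3.15,0.6],"rot":[0,0,0]},{"xyz":[-4.9,-3.15,0.6],"rot":[0,0,0]},{"xyz":[-4.9,-3.15,0.6],"rot":[0,0,0]},{"xyz":[-4.9,-3.15,0.6],"rot":[0,0,0]},{"xyz":[-4.9,-3.15,0.6],"rot":[0,0,0]},{"xyz":[-4.9,-3.15,0.6],"rot":[0,0,0]},{"xyz":[-4.9,-3.15,0.6],"rot":[0,0,0]},{"xyz":[-4.9,-3.15,0.6],"rot":[0,0,0]},{"xyz":[0,0,0],"rot":[0,0,0]},{"xyz":[0,0,0],"rot":[0,0,0]}]' 1
python3 - <<'E'
from h import *
ci=camera_info("wrist");im=snapshot("wrist");cv2.imwrite("pics/w2.png",im[:,:,::-1])
hs=cv2.cvtColor(im,cv2.COLOR_RGB2HSV)
m=(((hs[...,0]<6)|(hs[...,0]>172))&(hs[...,1]>150)&(hs[...,2]>90)).astype(np.uint8)
for c in cv2.findContours(m,0,2)[0]:
    if cv2.contourArea(c)>200:
        (u,v),ax,an=cv2.fitEllipse(c);p=plane(ci,u,v,.014);d=np.linalg.norm(p-ci["origin"]);print(u,v,ax,p,"dia~",max(ax)*d/316.6)
E
python3 d.py .342 -.29 .1 96.3
```

```text
time_s: 12.45
eef_pos: [0.345, -0.237, 0.2045]
orientation: [3.136, 0.002, 1.68]
ft_force: [0.1, -0.2, 0.4]
opening: 1.0
grip_force: 0.0
247.66677856445312 225.28062438964844 (46.46742630004883, 49.51474380493164) [ 0.34087259 -0.29719082  0.014     ] dia~ 0.056009692660605126
now [ 0.3454 -0.2365  0.2046] [1.797e+02 1.000e-01 9.630e+01] t 12.5 open 1.0 F [-0.  -0.8 -0.1]
xyz cm, current axes [-5.27 -0.98 10.46] after turn [-5.28 -0.92 10.46] rot [0.3 0.1 0. ]
```

View pics/w2.png

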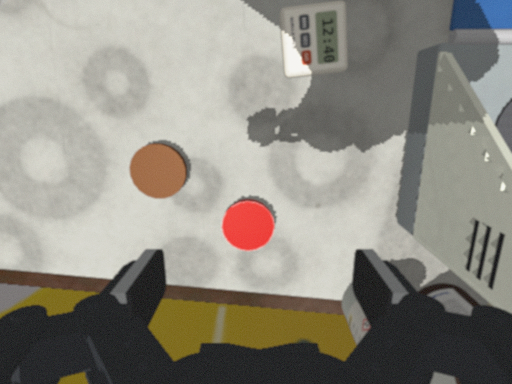

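Wrist view: red dish at (248,225), which gives (0.341,-0.297) and agrees with the top view. The brown decoy at (159,170) is clear of the fingers.

```bash
python3 -m creep '[{"xyz":[-3,-0.55,3],"rot":[0,0,0]},{"xyz":[-2.95,-0.55,4],"rot":[0,0,0]},{"xyz":[0,0,5],"rot":[0,0,0]},{"xyz":[0,0,4],"rot":[0,0,0]},{"xyz":[0,0,3],"rot":[0,0,0]},{"xyz":[0,0,0],"rot":[0,0,0]}]' 1
python3 d.py .341 -.297 -.002 96.3
```

```text
time_s: 13.25
eef_pos: [0.3413, -0.2953, 0.0126]
orientation: [3.139, -0.001, 1.683]
ft_force: [0.1, 0.3, 0.8]
opening: 1.0
grip_force: 0.0
now [ 0.3413 -0.2953  0.0126] [ 1.799e+02 -1.000e-01  9.640e+01] t 13.25 open 1.0 F [0.1 0.3 0.8]
xyz cm, current axes [-0.17 -0.05  1.46] after turn [-0.16 -0.04  1.46] rot [ 0.1 -0.1  0.1]
```

```bash
python3 -m creep '[{"xyz":[-0.15,-0.05,1.0],"rot":[0,0,0]},{"xyz":[0,0,0.4],"rot":[0,0,0]},{"xyz":[0,0,0],"rot":[0,0,0]}]' 1
python3 -m creep '[{"xyz":[0,0,0],"rot":[0,0,0]},{"xyz":[0,0,0],"rot":[0,0,0]},{"xyz":[0,0,0],"rot":[0,0,0]},{"xyz":[0,0,0],"rot":[0,0,0]}]' 0.5 25
python3 d.py .341 -.297 .2 96.3
```

```text
time_s: 13.62
eef_pos: [0.3414, -0.2991, 0.0007]
orientation: [3.136, 0.002, 1.68]
ft_force: [-0.0, -0.0, 0.4]
opening: 0.994
grip_force: 0.0
time_s: 14.12
eef_pos: [0.3413, -0.2992, 0.0011]
orientation: [3.136, 0.002, 1.679]
ft_force: [-1.4, 1.7, 4.7]
opening: 0.687
grip_force: 26.0
now [ 0.3413 -0.2992  0.0011] [1.797e+02 1.000e-01 9.620e+01] t 14.12 open 0.69 F [-1.4  1.7  4.7]
xyz cm, current axes [  0.18   0.1  -19.89] after turn [ 2.200e-01 -1.000e-02 -1.989e+01] rot [ 0.3  0.1 -0.1]
```

```bash
python3 -m creep '[{"xyz":[0,0,-2],"rot":[0,0,0]},{"xyz":[0,0,-5],"rot":[0,0,0]},{"xyz":[0,0,-6],"rot":[0,0,0]},{"xyz":[0,0,-6],"rot":[0,0,0]},{"xyz":[1.7,2.6,-6],"rot":[0,0,0]},{"xyz":[3.2,4.8,-2],"rot":[0,0,0]},{"xyz":[3.2,4.8,0],"rot":[0,0,0]},{"xyz":[3.2,4.8,0],"rot":[0,0,0]},{"xyz":[3.2,4.8,0],"rot":[0,0,0]},{"xyz":[2.5,4.5,0],"rot":[0,0,0]},{"xyz":[0,0,0],"rot":[0,0,0]},{"xyz":[0,0,0],"rot":[0,0,0]}]'
python3 d.py .5906 -.1606 .054 96.3
python3 - <<'E'
from h import *
ci=camera_info("wrist");im=snapshot("wrist");cv2.imwrite("pics/w3.png",im[:,:,::-1])
print(proj(ci,(.5906,-.1606,.054)),proj(ci,(.582,-.083,.05)))
E
```

```text
time_s: 15.62
eef_pos: [0.5809, -0.1028, 0.2667]
orientation: [3.137, 0.002, 1.68]
ft_force: [-0.0, -0.4, 0.1]
opening: 0.685
grip_force: 27.4
now [ 0.5809 -0.1028  0.2667] [1.798e+02 1.000e-01 9.620e+01] t 15.62 open 0.68 F [-0.  -0.4  0.1]
xyz cm, current axes [-5.82  0.25 21.28] after turn [-5.86  0.33 21.27] rot [ 0.2  0.1 -0.1]
(np.float64(260.2033789300821), np.float64(217.9013647281233)) (np.float64(260.2495610927417), np.float64(151.94824624821553))
```

View pics/w3.png

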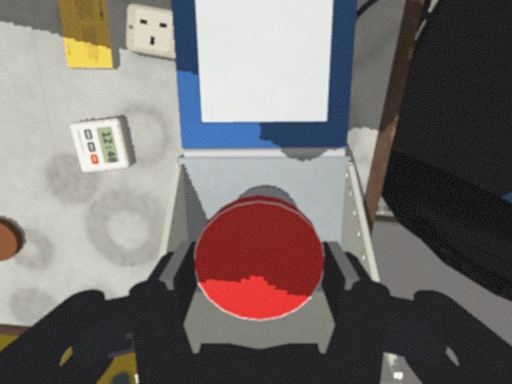

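Run:
```python
from h import *
ci=camera_info("wrist");im=cv2.imread("pics/w3.png")
g=cv2.cvtColor(im,cv2.COLOR_BGR2GRAY).astype(int)
for v in (160,165): print(v,g[v,175:190],g[v,340:356])
pts=[]
for u in range(246,292,2):
    col=g[170:202,u];d=np.diff(cv2.GaussianBlur(col.astype(np.float32)[:,None],(1,5),1)[:,0])
    k=d.argmin();pts.append((u,170+k+.5,round(float(d[k]),1)))
print(pts)
P=np.array([plane(ci,u,v,.054)[:2] for u,v,s in pts if s<-8])
from scipy.optimize import least_squares
r=least_squares(lambda c:np.hypot(*(P-c).T)-.04,[.59,-.16],loss="soft_l1",f_scale=.0005);print(r.x,(np.abs(r.fun)*1000).round(1))
for c,v in ((182,155),(348,155)): print(plane(ci,c,v,.05))
```

```text
160 [199 194 185 183 193 194 199 196 199 197 196 195 191 195 197] [178 176 177 178 174 182 177 172 164 147 131 113 102 104 129 155]
165 [216 224 211 182 165 159 140 115 105 134 172 192 196 193 195] [173 175 176 175 176 174 172 164 160 170 176 181 171 153 134 139]
[(246, np.float64(190.5), -23.1), (248, np.float64(188.5), -23.9), (250, np.float64(187.5), -28.8), (252, np.float64(186.5), -25.6), (254, np.float64(186.5), -27.7), (256, np.float64(185.5), -25.3), (258, np.float64(185.5), -29.6), (260, np.float64(185.5), -26.6), (262, np.float64(184.5), -28.6), (264, np.float64(184.5), -30.2), (266, np.float64(184.5), -30.4), (268, np.float64(184.5), -30.0), (270, np.float64(185.5), -26.2), (272, np.float64(185.5), -28.7), (274, np.float64(185.5), -29.5), (276, np.float64(186.5), -18.6), (278, np.float64(187.5), -28.8), (280, np.float64(187.5), -26.4), (282, np.float64(189.5), -27.2), (284, np.float64(191.5), -23.1), (286, np.float64(191.5), -25.8), (288, np.float64(193.5), -22.0), (290, np.float64(197.5), -19.4)]
[ 0.59509131 -0.15976531] [0.7 0.2 0.2 0.4 0.4 0.1 0.4 0.7 0.2 0.1 0.2 0.3 0.5 0.1 0.5 0.1 0.2 0.8
 0.2 0.9 0.5 0.3 1.2]
[ 0.49364768 -0.09662894  0.05      ]
[ 0.68188454 -0.07608253  0.05      ]
```

The plate's front arc fits at (0.595,-0.160), and the cheeks' mid-line agrees (x≈0.596). Now the dish's offset in the grip.

Run:
```python
from h import *
ci=camera_info("wrist");im=cv2.imread("pics/w3.png")
s=sensors.get_state();h=cv2.cvtColor(im,cv2.COLOR_BGR2HSV)
m=(((h[...,0]<6)|(h[...,0]>172))&(h[...,1]>120)&(h[...,2]>60)).astype(np.uint8)
m=cv2.morphologyEx(m,cv2.MORPH_CLOSE,np.ones((9,9)))
c=max(cv2.findContours(m,0,2)[0],key=cv2.contourArea);hull=cv2.convexHull(c);(u,v),ax,an=cv2.fitEllipse(hull)
p=plane(ci,u,v,s["eef_pos"][2]+.013);d=np.linalg.norm(p-ci["origin"])
M=R.from_euler("xyz",s["orientation"]);o=M.inv().apply(p-s["eef_pos"])
print(u,v,ax,p,"dia",max(ax)*d/316.6,"dish in tool",o)
w=np.array([.595,-.161,0])-[p[0],p[1],0];print("shift tool cm",M.inv().apply(w)*100)
```

```text
258.86492919921875 257.5041809082031 (122.33055877685547, 128.3673858642578) [ 0.58094987 -0.09900699  0.28007032] dia 0.059195210930846426 dish in tool [ 0.00407122  0.00091762 -0.01300286]
shift tool cm [-6.31467634  0.7280437   0.01442703]
```

```bash
python3 -m creep '[{"xyz":[-3.1,0.35,0],"rot":[0.2,0,0]},{"xyz":[-3.1,0.35,2],"rot":[0,0,0]},{"xyz":[0,0,4],"rot":[0,0,0]},{"xyz":[0,0,4],"rot":[0,0,0]},{"xyz":[0,0,4],"rot":[0,0,0]},{"xyz":[0,0,3],"rot":[0,0,0]},{"xyz":[0,0,1.5],"rot":[0,0,0]},{"xyz":[0,0,0],"rot":[0,0,0]},{"xyz":[0,0,0],"rot":[0,0,0]}]'
python3 d.py .5875 -.1636 .0555 96.3
```

```text
time_s: 16.8
eef_pos: [0.5956, -0.1643, 0.0837]
orientation: [3.138, 0.002, 1.679]
ft_force: [0.7, -0.2, -0.5]
opening: 0.681
grip_force: 27.4
now [ 0.5956 -0.1643  0.0837] [1.798e+02 1.000e-01 9.620e+01] t 16.8 open 0.68 F [ 0.7 -0.2 -0.5]
xyz cm, current axes [ 0.16 -0.81  2.82] after turn [ 0.16 -0.8   2.82] rot [ 0.2  0.1 -0.1]
```

```bash
python3 -m creep '[{"xyz":[0,0,1.5],"rot":[0,0,0]},{"xyz":[0,0,0.9],"rot":[0,0,0]},{"xyz":[0,0,0.4],"rot":[0,0,0]},{"xyz":[0,0,0],"rot":[0,0,0]}]'
```

```text
time_s: 17.3
eef_pos: [0.5948, -0.1637, 0.0551]
orientation: [3.14, 0.002, 1.679]
ft_force: [-6.3, 1.5, 12.0]
opening: 0.686
grip_force: 28.5
```

```bash
python3 -m creep '[{"xyz":[0,0,-0.1],"rot":[0,0,0]},{"xyz":[0,0,0],"rot":[0,0,0]},{"xyz":[0,0,0],"rot":[0,0,0]},{"xyz":[0,0,-2],"rot":[0,0,0]},{"xyz":[0,0,-4],"rot":[0,0,0]},{"xyz":[0,0,-5],"rot":[0,0,0]},{"xyz":[0,0,-5],"rot":[0,0,0]},{"xyz":[3,-0.5,-5],"rot":[0,0,0]},{"xyz":[3,0,0],"rot":[0,0,0]},{"xyz":[0,0,0],"rot":[0,0,0]},{"xyz":[0,0,0],"rot":[0,0,0]}]' 0.92
python3 - <<'E'
from h import *
ci=camera_info("wrist");im=snapshot("wrist");cv2.imwrite("pics/w4.png",im[:,:,::-1])
h=cv2.cvtColor(im,cv2.COLOR_RGB2HSV)
m=(((h[...,0]<6)|(h[...,0]>172))&(h[...,1]>120)&(h[...,2]>60)).astype(np.uint8)
m=cv2.morphologyEx(m,cv2.MORPH_CLOSE,np.ones((5,5)))
c=max(cv2.findContours(m,0,2)[0],key=cv2.contourArea);(u,v),ax,an=cv2.fitEllipse(cv2.convexHull(c))
p=plane(ci,u,v,.068);print(u,v,ax,p,"dia",max(ax)*np.linalg.norm(p-ci["origin"])/316.6)
E
python3 d.py .38 .2 .2 96.3
```

```text
time_s: 18.68
eef_pos: [0.5832, -0.1047, 0.2652]
orientation: [3.14, 0.002, 1.68]
ft_force: [0.2, -0.3, -0.5]
opening: 0.921
grip_force: 0.0
263.0128479003906 221.20433044433594 (50.574134826660156, 51.50642013549805) [ 0.59535891 -0.16076571  0.068     ] dia 0.059114326773307115
now [ 0.5832 -0.105   0.2648] [1.799e+02 1.000e-01 9.620e+01] t 18.73 open 0.92 F [-0.3 -1.1 -0.8]
xyz cm, current axes [ 32.53 -16.91   6.41] after turn [ 32.54 -16.85   6.48] rot [ 0.1  0.1 -0.1]
```

View pics/w4.png

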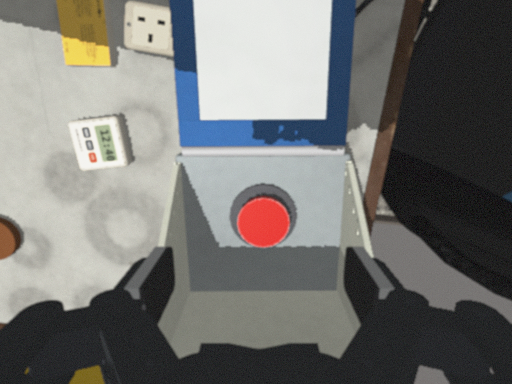

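Wrist view: the red dish lies flat on the plate at (263,221), which gives (0.5954,-0.1608), less than 1 mm from the plate's centre. On to the yellow dish.

```bash
python3 -m creep '[{"xyz":[5.4,-1.95,0],"rot":[0,0,0]},{"xyz":[5.4,-1.95,0.5],"rot":[0,0,0]},{"xyz":[5.4,-1.95,1],"rot":[0,0,0]},{"xyz":[5.4,-1.95,1],"rot":[0,0,0]},{"xyz":[5.4,-1.95,1],"rot":[0,0,0]},{"xyz":[5.4,-1.95,1],"rot":[0,0,0]},{"xyz":[5.4,-1.95,1],"rot":[0,0,0]},{"xyz":[5.4,-1.95,1],"rot":[0,0,0]},{"xyz":[0,0,0],"rot":[0,0,0]},{"xyz":[0,0,0],"rot":[0,0,0]}]' 1
python3 - <<'E'
from h import *
ci=camera_info("wrist");s=sensors.get_state();im=snapshot("wrist");cv2.imwrite("pics/w5.png",im[:,:,::-1])
h=cv2.cvtColor(im,cv2.COLOR_RGB2HSV)
m=((abs(h[...,0].astype(int)-28)<7)&(h[...,1]>120)&(h[...,2]>100)).astype(np.uint8)
for c in cv2.findContours(m,0,2)[0]:
    if cv2.contourArea(c)>300:
        (u,v),ax,an=cv2.fitEllipse(cv2.convexHull(c));p=plane(ci,u,v,.014);print(u,v,ax,p,"dia",max(ax)*np.linalg.norm(p-ci["origin"])/316.6)
        t=p-s["eef_pos"];t[2]=.001-s["eef_pos"][2];t[1]-=.003;print("shift cm",R.from_euler("xyz",s["orientation"]).inv().apply(t)*100)
E
```

```text
time_s: 19.98
eef_pos: [0.3818, 0.3075, 0.1988]
orientation: [3.141, 0.002, 1.679]
ft_force: [-0.5, 0.3, 1.0]
opening: 1.002
grip_force: 0.0
253.76136779785156 212.52008056640625 (51.121986389160156, 52.40361785888672) [0.38192778 0.26489871 0.014     ] dia 0.05739525009101653
shift cm [-4.4907153  -0.50123605 19.78875874]
```

View pics/w5.png

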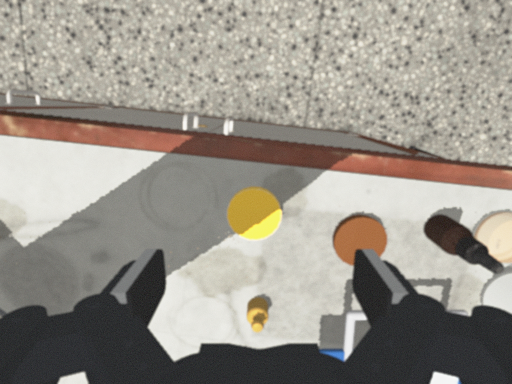

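Wrist view: yellow dish at (254,213), which gives (0.382,0.265) and agrees with the other views. The brown dish (360,240) and the brass weight (258,317) are clear.

```bash
python3 -m creep '[{"xyz":[-2.1,-0.25,3],"rot":[0,0,0]},{"xyz":[-2.1,-0.25,4],"rot":[0,0,0]},{"xyz":[0,0,5],"rot":[0,0,0]},{"xyz":[0,0,4],"rot":[0,0,0]},{"xyz":[0,0,2],"rot":[0,0,0]},{"xyz":[0,0,0],"rot":[0,0,0]},{"xyz":[0,0,0],"rot":[0,0,0]}]' 1
python3 d.py .382 .265 .001 96.3
```

```text
time_s: 20.9
eef_pos: [0.3824, 0.2651, 0.0203]
orientation: [3.139, 0.001, 1.678]
ft_force: [-0.9, -0.0, 0.9]
opening: 1.002
grip_force: 0.0
now [0.3824 0.2651 0.0203] [1.798e+02 1.000e-01 9.610e+01] t 20.9 open 1.0 F [-0.9 -0.   0.9]
xyz cm, current axes [-0.01 -0.05  1.93] after turn [-0.01 -0.04  1.93] rot [ 0.2  0.1 -0.2]
```

```bash
python3 -m creep '[{"xyz":[0,0,1.3],"rot":[0.2,0.1,0]},{"xyz":[0,0,0.6],"rot":[0,0,0]},{"xyz":[0,0,0],"rot":[0,0,0]}]' 1
python3 -m creep '[{"xyz":[0,0,0],"rot":[0,0,0]},{"xyz":[0,0,0],"rot":[0,0,0]},{"xyz":[0,0,0],"rot":[0,0,0]},{"xyz":[0,0,0],"rot":[0,0,0]}]' 0.5 25
python3 -m creep '[{"xyz":[0,0,-2],"rot":[0,0,0]},{"xyz":[0,0,-5],"rot":[0,0,0]},{"xyz":[0,0,-6],"rot":[0,0,0]},{"xyz":[0,0,-6],"rot":[0,0,0]},{"xyz":[0,0,-6],"rot":[0,0,0]},{"xyz":[0,0,-2],"rot":[0,0,0]},{"xyz":[0,0,0],"rot":[0,0,0]}]'
python3 d.py .587 -.1 .27 96.3
```

```text
time_s: 21.28
eef_pos: [0.381, 0.2652, -0.0006]
orientation: [-3.138, 0.0, 1.679]
ft_force: [-0.2, 0.4, 0.5]
opening: 1.001
grip_force: 0.0
time_s: 21.78
eef_pos: [0.3815, 0.2656, 0.0006]
orientation: [-3.14, -0.001, 1.679]
ft_force: [-1.8, -0.7, 5.6]
opening: 0.684
grip_force: 26.9
time_s: 22.65
eef_pos: [0.3825, 0.2659, 0.2712]
orientation: [3.141, -0.001, 1.679]
ft_force: [-0.2, 0.9, -1.2]
opening: 0.688
grip_force: 27.2
now [0.3825 0.2659 0.2712] [ 1.80e+02 -1.00e-01  9.62e+01] t 22.65 open 0.69 F [-0.2  0.9 -1.2]
xyz cm, current axes [-38.59  16.37   0.07] after turn [-38.61  16.31   0.12] rot [ 0.  -0.1 -0.1]
```

```bash
python3 -m creep '[{"xyz":[-5.5,2.35,0],"rot":[0,0,0]},{"xyz":[-5.5,2.35,0],"rot":[0,0,0]},{"xyz":[-5.5,2.35,0],"rot":[0,0,0]},{"xyz":[-5.5,2.35,0],"rot":[0,0,0]},{"xyz":[-5.5,2.35,0],"rot":[0,0,0]},{"xyz":[-5.5,2.3,0],"rot":[0,0,0]},{"xyz":[-5.5,2.3,0],"rot":[0,0,0]},{"xyz":[0,0,0],"rot":[0,0,0]},{"xyz":[0,0,0],"rot":[0,0,0]}]'
python3 - <<'E'
from h import *
ci=camera_info("wrist");s=sensors.get_state();im=snapshot("wrist")
h=cv2.cvtColor(im,cv2.COLOR_RGB2HSV)
m=((abs(h[...,0].astype(int)-28)<9)&(h[...,1]>110)&(h[...,2]>60)).astype(np.uint8)
m=cv2.morphologyEx(m,cv2.MORPH_CLOSE,np.ones((9,9)));m[:150]=0
c=max(cv2.findContours(m,0,2)[0],key=cv2.contourArea);(u,v),ax,an=cv2.fitEllipse(cv2.convexHull(c))
p=plane(ci,u,v,s["eef_pos"][2]+.0135);M=R.from_euler("xyz",s["orientation"])
print(u,v,ax,"dia",max(ax)*np.linalg.norm(p-ci["origin"])/316.6,"in tool",M.inv().apply(p-s["eef_pos"]))
E
python3 d.py .5956 -.161 .0695 96.3
```

```text
time_s: 23.78
eef_pos: [0.5858, -0.0995, 0.2678]
orientation: [-3.137, -0.001, 1.679]
ft_force: [-0.5, 0.1, -0.3]
opening: 0.686
grip_force: 27.2
258.8201599121094 265.5914001464844 (122.40557098388672, 128.46932983398438) dia 0.05978401329596429 in tool [ 0.00026814  0.00088941 -0.01350408]
now [ 0.5857 -0.0989  0.2686] [-179.8   -0.    96.2] t 23.82 open 0.68 F [ 0.5  0.1 -0.5]
xyz cm, current axes [-6.29  0.38 19.91] after turn [-6.28  0.3  19.91] rot [-0.2 -0.  -0.1]
```

```bash
python3 -m creep '[{"xyz":[-3.1,0.15,0],"rot":[-0.2,0,0]},{"xyz":[-3.1,0.15,2],"rot":[0,0,0]},{"xyz":[0,0,4],"rot":[0,0,0]},{"xyz":[0,0,4],"rot":[0,0,0]},{"xyz":[0,0,4],"rot":[0,0,0]},{"xyz":[0,0,2.5],"rot":[0,0,0]},{"xyz":[0,0,1],"rot":[0,0,0]},{"xyz":[0,0,0],"rot":[0,0,0]},{"xyz":[0,0,0],"rot":[0,0,0]}]'
python3 d.py .595 -.160 .0695 96.3
```

```text
time_s: 24.95
eef_pos: [0.5967, -0.1606, 0.0961]
orientation: [3.138, 0.001, 1.68]
ft_force: [0.1, 0.7, -0.2]
opening: 0.684
grip_force: 27.2
now [ 0.5967 -0.1606  0.0961] [179.8   0.   96.2] t 24.95 open 0.68 F [ 0.1  0.7 -0.2]
xyz cm, current axes [ 0.08 -0.17  2.66] after turn [ 0.08 -0.16  2.66] rot [ 0.2  0.  -0.1]
```

```bash
python3 -m creep '[{"xyz":[0.05,-0.15,1.4],"rot":[0.2,0,0]},{"xyz":[0,0,0.9],"rot":[0,0,0]},{"xyz":[0,0,0.3],"rot":[0,0,0]},{"xyz":[0,0,0],"rot":[0,0,0]}]'
```

```text
time_s: 25.45
eef_pos: [0.5943, -0.1604, 0.0687]
orientation: [-3.139, -0.0, 1.679]
ft_force: [-3.0, 0.9, 4.0]
opening: 0.688
grip_force: 27.5
```

Light contact at the right height (0.0687), so I'll release and look.

```bash
python3 -m creep '[{"xyz":[0,0,0],"rot":[0,0,0]},{"xyz":[0,0,0],"rot":[0,0,0]},{"xyz":[0,0,0],"rot":[0,0,0]},{"xyz":[0,0,-2],"rot":[0,0,0]},{"xyz":[0,0,-4],"rot":[0,0,0]},{"xyz":[0,0,-5],"rot":[0,0,0]},{"xyz":[0,0,-5],"rot":[0,0,0]},{"xyz":[3,-0.5,-3.5],"rot":[0,0,0]},{"xyz":[3,0,0],"rot":[0,0,0]},{"xyz":[0,0,0],"rot":[0,0,0]},{"xyz":[0,0,0],"rot":[0,0,0]}]' 0.92
python3 - <<'E'
from h import *
ci=camera_info("wrist");im=snapshot("wrist");cv2.imwrite("pics/w6.png",im[:,:,::-1])
h=cv2.cvtColor(im,cv2.COLOR_RGB2HSV)
m=((abs(h[...,0].astype(int)-28)<9)&(h[...,1]>110)&(h[...,2]>60)).astype(np.uint8);m[:170]=0;m[300:]=0
m=cv2.morphologyEx(m,cv2.MORPH_CLOSE,np.ones((5,5)))
c=max(cv2.findContours(m,0,2)[0],key=cv2.contourArea);(u,v),ax,an=cv2.fitEllipse(cv2.convexHull(c))
p=plane(ci,u,v,.082);print(u,v,ax,p,"dia",max(ax)*np.linalg.norm(p-ci["origin"])/316.6)
cv2.imwrite("pics/z6.png",cv2.resize(im[130:310,150:380,::-1],None,fx=3,fy=3))
E
python3 d.py .553 .1803 .15 186.3
```

```text
time_s: 26.82
eef_pos: [0.5835, -0.1016, 0.2631]
orientation: [-3.139, -0.0, 1.68]
ft_force: [-0.1, -0.1, -0.8]
opening: 0.92
grip_force: 0.0
263.2615661621094 230.09815979003906 (52.53837966918945, 53.55292510986328) [ 0.59540183 -0.16175071  0.082     ] dia 0.05918521137107303
now [ 0.5835 -0.1019  0.263 ] [-179.8   -0.    96.2] t 26.88 open 0.92 F [ 0.1 -0.   0.3]
xyz cm, current axes [28.39  0.05 11.3 ] after turn [-0.07 28.39 11.3 ] rot [ -0.1  -0.1 -90.1]
```

View pics/z6.png

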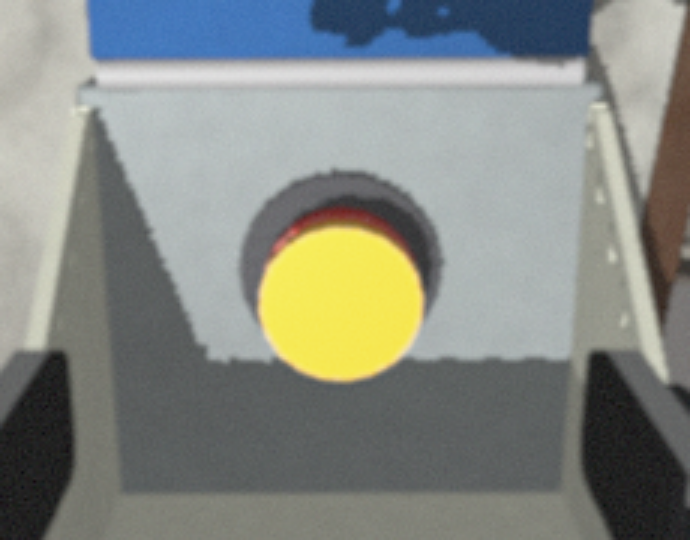

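The crop shows the yellow dish sitting on the red one, centred at (0.5954,-0.1618), about 1 mm from it. Back to the handle.

```bash
python3 -m creep '[{"xyz":[5.7,0,0],"rot":[0,0,0]},{"xyz":[5.7,0,0],"rot":[0,0,0]},{"xyz":[5.7,0,0],"rot":[0,0,0]},{"xyz":[5.7,0,0],"rot":[0,0,0]},{"xyz":[5.6,0,1],"rot":[0,0,0]},{"xyz":[0,0,1],"rot":[0,0,-10]},{"xyz":[0,0,1],"rot":[0,0,-10]},{"xyz":[0,0,1],"rot":[0,0,-10]},{"xyz":[0,0,1],"rot":[0,0,-10]},{"xyz":[0,0,1],"rot":[0,0,-10]},{"xyz":[0,0,1],"rot":[0,0,-10]},{"xyz":[0,0,1],"rot":[0,0,-10]}]' 0.45
python3 -m creep '[{"xyz":[0,0,1],"rot":[0,0,-10]},{"xyz":[0,0,1],"rot":[0,0,-10]},{"xyz":[0,0,0],"rot":[0,0,0]},{"xyz":[0,0,0],"rot":[0,0,0]}]'
python3 d.py .553 .1803 .0325 186.3
```

```text
time_s: 28.38
eef_pos: [0.5529, 0.18, 0.1827]
orientation: [-3.14, -0.003, 2.906]
ft_force: [0.1, -0.1, 0.5]
opening: 0.454
grip_force: 0.0
time_s: 28.88
eef_pos: [0.5528, 0.1806, 0.1638]
orientation: [3.141, -0.002, -3.037]
ft_force: [0.6, 0.5, 0.7]
opening: 0.447
grip_force: 0.0
now [0.5528 0.1806 0.1638] [ 1.80e+02 -1.00e-01 -1.74e+02] t 28.88 open 0.45 F [0.6 0.5 0.7]
xyz cm, current axes [-0.05 -0.03 13.13] after turn [-0.02 -0.03 13.13] rot [ 0.  -0.1 -0.3]
```

```bash
sed -i 's/\[.5827,-.0892\]/[.582,-.0831]/; s/\.2645/.265/' arc.py
python3 -m creep '[{"xyz":[0,0,4],"rot":[0,0,0]},{"xyz":[0,0,4],"rot":[0,0,0]},{"xyz":[0,0,3],"rot":[0,0,0]},{"xyz":[0,0,2],"rot":[0,0,0]},{"xyz":[0,0,0],"rot":[0,0,0]}]'
python3 -m creep '[{"xyz":[0,0,0],"rot":[0,0,0]},{"xyz":[0,0,0],"rot":[0,0,0]},{"xyz":[0,0,0],"rot":[0,0,0]},{"xyz":[0,0,0],"rot":[0,0,0]}]' 0 30
python3 arc.py 22 0.0
```

```text
time_s: 29.5
eef_pos: [0.5515, 0.1806, 0.0325]
orientation: [-3.141, -0.004, -3.035]
ft_force: [-0.5, -0.1, 0.3]
opening: 0.45
grip_force: 0.0
time_s: 30.0
eef_pos: [0.5531, 0.1806, 0.0351]
orientation: [-3.141, 0.0, -3.034]
ft_force: [-0.1, -4.6, 5.6]
opening: 0.099
grip_force: 29.6
F [-0.1 -4.6  5.6] rad 0.26532510462694986 th 2.2532357929846603
dy [-0.18 -0.46 -0.73 -0.99 -1.25 -1.49 -1.71 -1.92 -2.1  -2.27 -2.41 -2.52
 -2.61 -2.67 -2.71 -2.71 -2.69 -2.64 -2.56 -2.45 -2.32 -2.16]
dz [-2.71 -2.68 -2.62 -2.53 -2.41 -2.27 -2.11 -1.92 -1.72 -1.49 -1.25 -1.
 -0.74 -0.46 -0.19  0.09  0.37  0.64  0.91  1.16  1.41  1.64]
```

```bash
python3 -m creep '[{"xyz":[0,-0.2,-2.7],"rot":[0,0,0]},{"xyz":[0,-0.45,-2.7],"rot":[0,0,0]},{"xyz":[0,-0.75,-2.6],"rot":[0,0,0]},{"xyz":[0,-1,-2.55],"rot":[0,0,0]},{"xyz":[0,-1.25,-2.4],"rot":[0,0,0]},{"xyz":[0,-1.5,-2.25],"rot":[0,0,0]},{"xyz":[0,-1.7,-2.1],"rot":[0,0,0]},{"xyz":[0,-1.9,-1.9],"rot":[0,0,0]},{"xyz":[0,-2.1,-1.7],"rot":[0,0,0]},{"xyz":[0,-2.3,-1.5],"rot":[0,0,0]},{"xyz":[0,-2.4,-1.25],"rot":[0,0,0]},{"xyz":[0,0,0],"rot":[0,0,0]}]'
python3 arc.py 11 0.0
```

```text
time_s: 31.5
eef_pos: [0.5709, 0.0281, 0.2771]
orientation: [3.137, 0.01, -3.033]
ft_force: [-2.9, 14.4, 32.3]
opening: 0.099
grip_force: 32.6
F [-2.9 14.4 32.3] rad 0.2703025822790464 th 1.1242882614472238
dy [-2.58 -2.67 -2.72 -2.74 -2.74 -2.7  -2.64 -2.55 -2.44 -2.3  -2.13]
dz [-0.97 -0.7  -0.42 -0.14  0.14  0.42  0.69  0.95  1.21  1.45  1.67]
```

```bash
python3 -m creep '[{"xyz":[0,-2.4,-1.5],"rot":[0,0,0]},{"xyz":[0,-2.65,-0.75],"rot":[0,0,0]},{"xyz":[0,-2.7,-0.42],"rot":[0,0,0]},{"xyz":[0,-2.75,-0.14],"rot":[0,0,0]},{"xyz":[0,-2.75,0.14],"rot":[0,0,0]},{"xyz":[0,-2.7,0.4],"rot":[0,0,0]},{"xyz":[0,0,0],"rot":[0,0,0]}]'
python3 arc.py 5 0.0
```

```text
time_s: 32.38
eef_pos: [0.5889, -0.134, 0.295]
orientation: [-3.14, 0.005, -3.035]
ft_force: [9.0, -1.8, 10.2]
opening: 0.099
grip_force: 33.1
F [ 9.  -1.8 10.2] rad 0.2689215453087426 th 0.505934544755801
dy [-2.62 -2.52 -2.4  -2.26 -2.09]
dz [0.73 0.99 1.23 1.47 1.68]
```

```bash
python3 -m creep '[{"xyz":[0,-2.65,0.65],"rot":[0,0,0]},{"xyz":[0,-2.55,0.95],"rot":[0,0,0]},{"xyz":[0,-2.45,1.2],"rot":[0,0,0]},{"xyz":[0,-2.3,1.4],"rot":[0,0,0]},{"xyz":[0,-2.1,1.6],"rot":[0,0,0]},{"xyz":[0,0,0],"rot":[0,0,0]}]'
python3 arc.py 1 0.0
```

```text
time_s: 33.12
eef_pos: [0.6016, -0.2519, 0.2347]
orientation: [3.14, 0.002, -3.033]
ft_force: [10.1, 0.2, -2.6]
opening: 0.099
grip_force: 34.4
F [10.1  0.2 -2.6] rad 0.26530344926748123 th 0.0028067387104506736
dy [-0.04]
dz [0.07]
```

```bash
python3 -m creep '[{"xyz":[0,-0.4,0.3],"rot":[0,0,0]},{"xyz":[0,-0.4,0.3],"rot":[0,0,0]},{"xyz":[0,0,0],"rot":[0,0,0]}]'
python3 arc.py 1 0.0
```

```text
time_s: 33.5
eef_pos: [0.6018, -0.2526, 0.2337]
orientation: [3.131, 0.006, -3.028]
ft_force: [-3.3, 36.7, 25.6]
opening: 0.102
grip_force: 38.0
F [-3.3 36.7 25.6] rad 0.2649689305057729 th -0.00170230386805581
dy [0.03]
dz [-0.03]
```

The door is against its stop. Back off, release and lift clear.

```bash
python3 -m creep '[{"xyz":[0,0.6,-0.45],"rot":[0,0,0]},{"xyz":[0,0,0],"rot":[0,0,0]}]'
python3 -m creep '[{"xyz":[0,0,0],"rot":[0,0,0]},{"xyz":[0,0,0],"rot":[0,0,0]},{"xyz":[0,0,0],"rot":[0,0,0]},{"xyz":[0,0,-2],"rot":[0,0,0]},{"xyz":[0,0,-4],"rot":[0,0,0]},{"xyz":[0,0,-4],"rot":[0,0,0]},{"xyz":[0,5,0],"rot":[0,0,0]},{"xyz":[0,5,0],"rot":[0,0,0]},{"xyz":[0,5,0],"rot":[0,0,0]},{"xyz":[0,5,0],"rot":[0,0,0]},{"xyz":[3,5,0],"rot":[0,0,0]},{"xyz":[3,5,0],"rot":[0,0,0]}]' 0.45
python3 -m creep '[{"xyz":[4,4,0],"rot":[0,0,0]},{"xyz":[4,4,0],"rot":[0,0,0]},{"xyz":[4,4,0],"rot":[0,0,0]},{"xyz":[0,0,0],"rot":[0,0,0]},{"xyz":[0,0,0],"rot":[0,0,0]}]'
python3 - <<'E'
from h import *
a=snapshot("scene")[120:255,145:250,::-1];b=snapshot("top")[95:200,260:360,::-1]
a=cv2.resize(a,None,fx=4,fy=4,interpolation=2);b=cv2.resize(b,None,fx=3.8,fy=3.8,interpolation=2)
o=np.zeros((560,800,3),np.uint8);o[:540,:420]=a;o[:b.shape[0],420:800]=b[:,:380];cv2.imwrite("pics/z7.png",o)
E
```

```text
time_s: 33.75
eef_pos: [0.6016, -0.2522, 0.2341]
orientation: [3.14, 0.002, -3.031]
ft_force: [6.1, 7.6, 3.9]
opening: 0.104
grip_force: 35.5
time_s: 35.25
eef_pos: [0.5071, 0.039, 0.3331]
orientation: [3.141, -0.002, -3.033]
ft_force: [-0.1, 0.7, 0.1]
opening: 0.452
grip_force: 0.0
time_s: 35.88
eef_pos: [0.376, 0.144, 0.3339]
orientation: [3.141, -0.001, -3.032]
ft_force: [0.5, -0.4, 0.1]
opening: 0.448
grip_force: 0.0
```

View pics/z7.png

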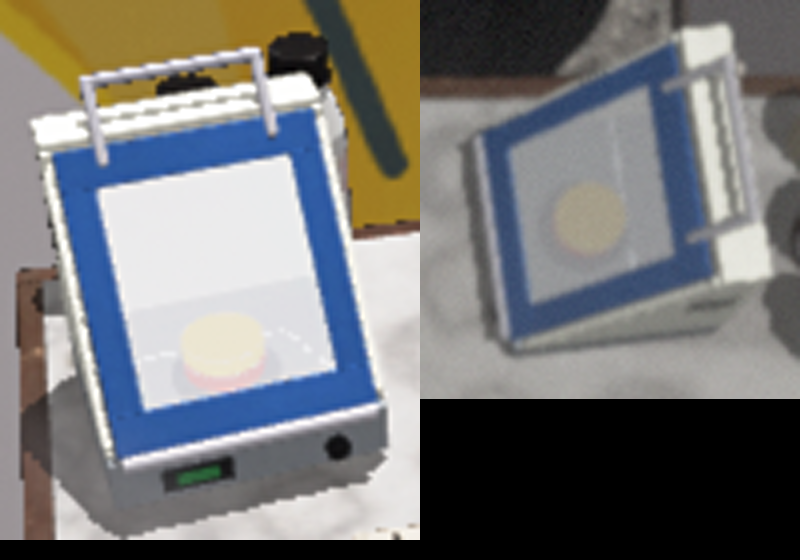

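The door is fully shut and the stack stands on the plate behind the pane, with the yellow dish on the red. I'm handing it in.

```bash
python3 -c "
from rig import job_done
print(job_done())"
```

```text
the job is handed in; nothing more can be done
None
```

The job is handed in: the red dish is on the plate with the yellow dish on top, both measured within about 2 mm of centre, and the door is fully shut; the hand-in call returned no verdict.

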